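# Blow the dust off the next hair-slide blank

### The job

Draw the bottom wooden blank out of the mouth of the gravity chute, leaving the blanks above it stacked in the chute, and slide it lengthwise against the middle of the backstop of the blow-off stand, so that it lies square under the nozzle. Then blow it clean with the two-speed blow gun: press the lever to its pressure point and hold the soft blow for a good second, press on past the pressure point to full blow, all the way down, and hold that for a good second, and let the lever come up. Leave everything else on the bench where it is.

Things in the scene. Friction and masses are not known exactly. Their poses are not given: they have to be found in the camera images.
- chute: Plywood gravity chute, fixed: upright box 155 x 56 x 60 mm (x, y, height), no floor or lid, 143 x 44 mm inside, side flanges 4 mm thick, 92 mm across. Origin on the bench at its middle; -x points out of its mouth. The mouth end has two gate strips (outer face 77 mm from the origin) that begin 18 mm above the bench: one blank passes beneath, the others are held back.
- blank_bottom: The bottom blank: flat hardwood bar 140 x 40 x 12 mm (its x, y, z) with two small holes, about 50 g; origin at the centre of its underside. It starts flat on the bench, in line with the chute, its near end sticking out of the mouth, 115 mm from the chute's origin (38 mm free before the gate). It is clear of the gate once its origin is 147 mm from the chute's origin.
- blank_upper1: Blank number 2 from below, the same as the bottom one, stacked in the chute on the one beneath; sinks 12 mm when the bottom one is drawn.
- blank_upper2: Blank number 3 from below, the same as the bottom one, stacked in the chute on the one beneath; sinks 12 mm when the bottom one is drawn.
- blank_upper3: Blank number 4 from below, the same as the bottom one, stacked in the chute on the one beneath; sinks 12 mm when the bottom one is drawn.
- stand: Blow-off stand, fixed; origin on the bench, front is -x. An aluminium backstop 150 mm wide (y), 25 mm high, its front face 30 mm before the origin, with a thin black mat before it; behind it a foot and a column with the blow gun: a body 30 mm thick along x, axis 150 mm above the bench, from 80 mm before the origin to 80 mm behind, a brass nozzle bent down in front, a lever along its top.
- home (a point): Where the blank's origin belongs: on the bench, 100 mm in front of the stand's origin and 70 mm (half a blank) before the backstop, straight below the nozzle. Axes as the stand's; the blank lies with its length along x.
- nozzle (a point): Tip of the brass nozzle, 90 mm above the bench, straight above home.
- lever_pad (a point): Where the lever is pressed downwards: middle of the top face of its steel plate, 26 mm wide (y) and 82 mm long, about 209 mm above the bench with the lever free, 90 mm behind (+x) its pivot. The pivot lies crosswise 70 mm in front of the stand's origin, 178 mm above the bench; the free lever rises to the rear by 0.31 rad and springs back by itself.
- first_stage (a joint): Soft first stage of the lever, rad: 0 free, 0.13 at the pressure point (pad about 12 mm down). Takes about 1.2 N at the pad to start and 3.5 N to reach the pressure point, where the soft blow is on.
- second_stage (a joint): Second stage of the lever, rad, added to the first: 0 until the press at the pad exceeds about 9 N (the pressure point), 0.13 when all the way down (pad about 12 mm lower again, about 12 N), where the full blow is on. The lever then meets a hard stop.
- jar: Bystander: glass jar with jump rings, 68 mm across, 85 mm high; origin under its centre.
- pliers: Bystander: flat-nose pliers, 150 mm, lying flat.
- cutters: Bystander: side cutters, 135 mm, lying flat.
- tape: Bystander: rolled pink tape measure, 52 mm across, 16 mm high.
- mandrel: Bystander: steel ring mandrel with wooden handle, 265 mm, lying flat.
- glue: Bystander: white glue bottle, 42 mm across, 110 mm high.
Things that resemble listed ones, but are neither listed nor needed, are in the scene too. There is more than one size of the chute; the job needs the middle-sized.

How it is judged (in metres and radians):
On the way, in this order (a step that is already met when the one before it is completed fails the run):
1. the bottom blank is out of the chute and the three others are still stacked in it (horizontal distance between blank_bottom and chute above 0.14 m and horizontal distance between each of blank_upper1, blank_upper2, blank_upper3 and chute below 0.012 m and height (world z) of each of blank_upper1, blank_upper2, blank_upper3 below 0.032 m and angle between each of blank_upper1, blank_upper2, blank_upper3's own z axis and vertical below 0.1 rad), for 0.1 s.
2. the bottom blank lies flat and square against the backstop under the nozzle (x of blank_bottom in the frame of home between -0.006 and 0.006 m and y of blank_bottom in the frame of home between -0.015 and 0.015 m and angle between the x axis of blank_bottom and the x axis of home, either way round below 0.12 rad and height (world z) of blank_bottom below 0.008 m), for 0.2 s.
3. the lever is held at its pressure point, first stage in, second stage not (soft blow), 0.6 s long (all of step 2 and value of joint first_stage above 0.105 rad and value of joint second_stage below 0.025 rad), for 0.6 s.
4. the lever is held down in the second stage (full blow), 0.6 s long (all of step 2 and value of joint second_stage above 0.1 rad), for 0.6 s.
At the end, for the whole second after the job is handed in: Lever fully up (first stage < 0.02 rad, second < 0.01). Bottom blank at rest, flat, within 6 mm of touching the backstop, 15 mm of its middle, 0.12 rad of square. The other three blanks lie flat (0.1 rad) one on another in the chute, within 12 mm of its middle (all of step 2 and horizontal distance between each of blank_upper1, blank_upper2, blank_upper3 and chute below 0.012 m and height (world z) of each of blank_upper1, blank_upper2, blank_upper3 below 0.032 m and angle between each of blank_upper1, blank_upper2, blank_upper3's own z axis and vertical below 0.1 rad and value of joint first_stage below 0.02 rad and value of joint second_stage below 0.01 rad and linear speed of blank_bottom below 0.02 m/s).
It fails at once if a blank above the bottom one is dragged or lifted out of the chute (more than 25 mm from its middle, or its underside over 55 mm high) (horizontal distance between any of blank_upper1, blank_upper2, blank_upper3 and chute above 0.025 m or height (world z) of any of blank_upper1, blank_upper2, blank_upper3 above 0.055 m).
It fails at once if full blow without the blank under the nozzle (over 25 mm away) (value of joint second_stage above 0.06 rad and horizontal distance between blank_bottom and home above 0.025 m).
It fails at once if one of the bystanders on the bench is moved more than 30 mm (distance of any of jar, pliers, cutters, tape, mandrel, glue from where it was at the start of the episode above 0.03 m).
It fails at once if the jar or the glue bottle is tipped (angle between any of jar, glue's own z axis and vertical above 0.4 rad).
It also fails if it takes over 67 s, if anything falls off the work surface, if the arm or the gripper's body presses on something with over 40 N, if the wrist force passes 120 N, or if a joint passes its speed limit or range.

### The arm

A 7-joint arm with a two-finger parallel gripper is mounted at the origin on the work surface. World frame = base frame: x ahead of the robot, y to its left, z up, the work surface at z = 0. Lengths are in m, angles in degrees, forces in N, time in s.
With the tool pointing down it reaches from about 0.4 to 0.85 m from the base axis. Payload 6.9 kg.
Tool frame: the origin (TCP) lies at the very end of the fingers, on their centre line; the grasp point (between the pads) lies 19 mm behind it; z points along the fingers, y is the line along which they close (so a half turn about z gives the same grasp; the last joint's range is limited). The gripper opens to 85 mm and grips with 20 to 120 N. Pads are 22 mm wide; open, the fingers measure 114 mm over their backs; the gripper's body (76 mm by 85 mm) begins 54 mm behind the grasp point. The pads swing forward as they close: fully open they stand 13 mm farther back than shut.
Start: joints at [-66.606, 29.078, -13.613, 85.955, 7.202, 65.827, -8.869], TCP at [0.186, 0.597, 0.231] pointing down, gripper open.
Joint ranges: [-176.47, 176.47], [-13.61, 117.27], [-81.72, 77.17], [0.22, 143.17], [-87.28, 267.28], [10, 112.55], [-165.47, 165.47]. Speed limits (degrees/s): [136.94, 136.94, 180, 180, 180, 180, 180].

### API

Orientations are given as a 3x3 rotation matrix whose columns are the frame's x, y, z axes.
In Python, from cell import telemetry, grab_frame, ctrl gives the robot as it stands.
- The arm moves only by the tool step_arm, never from a script. Its argument "deltas" is a list of rows, each a list of 7 numbers: the shift along the tool's x, y, z in cm, then the turn, a rotation vector about the tool's x, y, z in degrees, then the opening, from 0 (shut) to 1 (fully open). In form: [[dx, dy, dz, ax, ay, az, fingers], ...]. A call has exactly 10 rows; each row shifts and turns the commanded pose from where the row before left it, along the tool's axes as they then stand; what a row does not reach is not made up. A row lasts 1/12 s, in which the tool goes at most 41.7 mm and 7.16 degrees, less where a joint would pass 70% of its speed; a pose out of reach is approached as far as the arm can. A call is refused whole if a number of a shift passes 4.17 or a number of a turn 7.16, either way. A call with a gripper value outside its range is refused whole. The fingers move at their own pace and stop on an object; the grip force is fixed at half the most. Time passes only in rows, so rows that do not move let the fingers close, or fill a call up. It gives the time, the measured TCP pose, the force, the opening and the grip force at its end, in the units of the state.
- telemetry.state(): the state, without advancing time (a new reading comes with each control period).
- grab_frame(name): name is "side" or "top"; returns a dict with "image" (420x560x3 uint8, red, green, blue), "fx", "fy", "cx", "cy" (pixels), "R" (3x3) and "t" (3): a world point X has camera coordinates R X + t. Camera axes: x right, y down, z forward; pixel columns grow to the right and rows downward; lengths in m; the calibration is good to about 2 mm. A picture is of the moment at which its call begins. There is no depth.
- ctrl.hand_in(): hands the job in; it is judged then, once.
The state is a dict: "t": time; "qpos": joint angles; "qvel": joint speeds; "joint_efforts": joint torques, N m; "tcp_pos": TCP position; "tcp_rot": TCP orientation; "force": force on the tool from outside, world axes, zero at the start; "torque": the same for the moment, N m; "width": opening from 0.0 (shut) to 1.0 (fully open); "finger_force": force on a finger pad.
Only numpy, scipy, OpenCV 4.12 (cv2) and the standard library are available. Lean on these libraries where they do the work, as an engineer would, in place of code of your own. Each camera call takes 0.05 s, during which the arm holds its last target. There are 200 camera calls.

## Working session

There is one attempt and no reset: what is moved stays moved. The work goes in short steps, Python scripts to look and compute and a tool call to move; the robot and the scene stay as the last step left them, time stands still between calls to the robot, and variables do not carry over. Pictures are saved under pics/ and viewed, at most 10 in all, crops included, and the job is handed in when it is done.

Besides the shell and the picture viewer there is one more tool, called after ">>>" as name(argument=value, ...) on one line, values as JSON. step_arm: Moves the arm, as the interface text tells. Its arguments: {"type":"object","properties":{"deltas":{"type":"array"}},"required":["deltas"]}

```bash
mkdir -p pics; ls; cat > h.py <<'E'
import numpy as np, cv2
from cell import telemetry, grab_frame, ctrl
def ray(f,u,v,z):
    R=np.array(f["R"]);t=np.array(f["t"]);c=-R.T@t
    d=R.T@np.array([(u-f["cx"])/f["fx"],(v-f["cy"])/f["fy"],1.]);return c+d*(z-c[2])/d[2]
def proj(f,X):
    p=np.array(f["R"])@np.array(X)+np.array(f["t"]);return [round(float(f["fx"]*p[0]/p[2]+f["cx"]),1),round(float(f["fy"]*p[1]/p[2]+f["cy"]),1)]
def save(f,n): cv2.imwrite("pics/"+n,cv2.cvtColor(f["image"],cv2.COLOR_RGB2BGR))
E
python3 - <<'E'
from h import *
import pickle
for n in("top","side"):
    f=grab_frame(n);save(f,n+"0.png");pickle.dump(f,open(n+"0.pkl","wb"))
    R=np.array(f["R"]);print(n,-R.T@np.array(f["t"]),R[2],f["fx"])
s=telemetry.state();print(s["t"],s["tcp_pos"],s["tcp_rot"],s["width"])
E
```

```text
pics
top [ 0.2314424  -0.08768177  1.43234796] [ 0.19376444 -0.02620501 -0.98069804] 439.2943686808005
side [ 0.09692135 -1.26662893  0.85925276] [ 0.28666201  0.81469672 -0.50407752] 437.2471321561313
0.1 [0.18630536 0.59612478 0.23052807] [[-9.54496779e-01  2.98220873e-01 -4.57836818e-04]
 [ 2.98221224e-01  9.54495582e-01 -1.51203826e-03]
 [-1.39181503e-05 -1.57977231e-03 -9.99998752e-01]] 0.9976411984409871
```

View pics/top0.png

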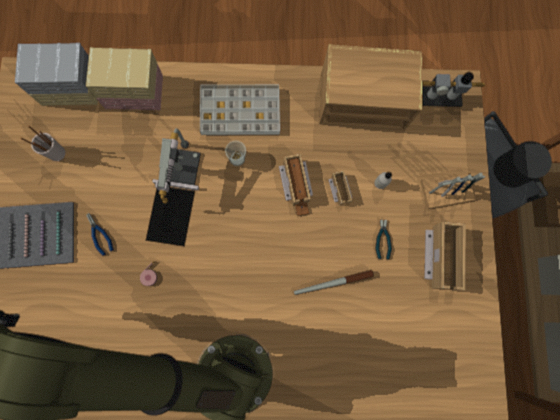

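View pics/side0.png

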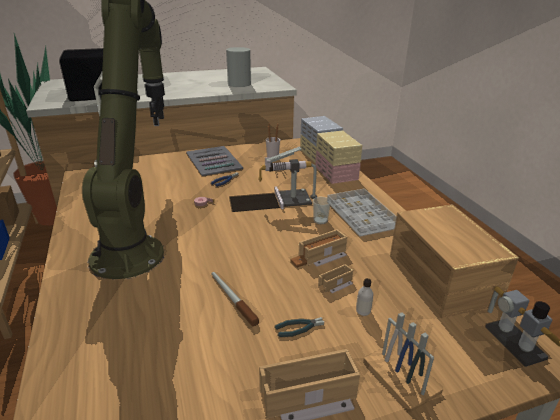

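The top view shows the middle chute with its blanks near (296,181) px, mouth towards the robot. The stand is near (178,170), with its mat near (172,215). In the side view the chute is near (320,248) and the gun near (290,170). Next I'll crop in closer.

```bash
python3 - <<'E'
from h import *
import pickle
f=pickle.load(open("top0.pkl","rb"));g=pickle.load(open("side0.pkl","rb"))
a=f["image"][120:250,140:320];b=g["image"][145:275,225:355]
a=cv2.resize(a,(800,578),interpolation=cv2.INTER_CUBIC);b=cv2.resize(b,(600,600),interpolation=cv2.INTER_CUBIC)
for n,i in(("c1",a),("c2",b)): cv2.imwrite(f"pics/{n}.png",i[:,:,::-1])
E
```

```text
(no output)
```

View pics/c1.png

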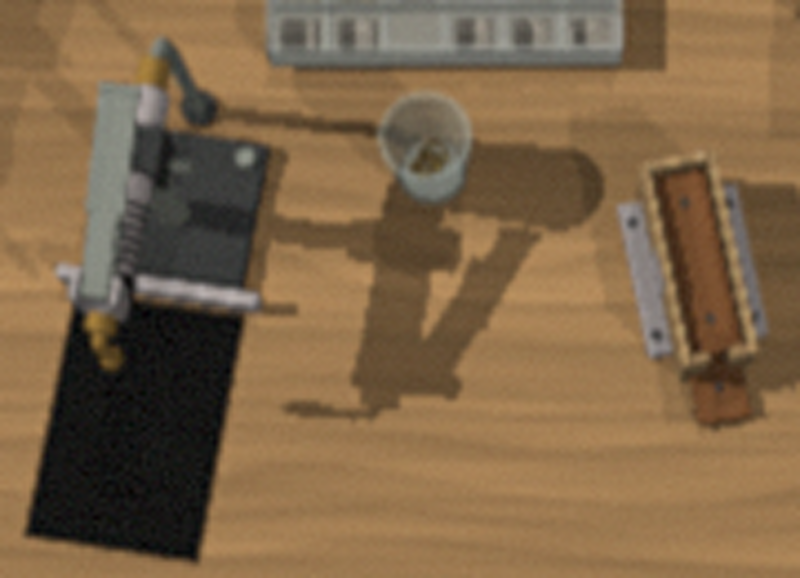

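View pics/c2.png

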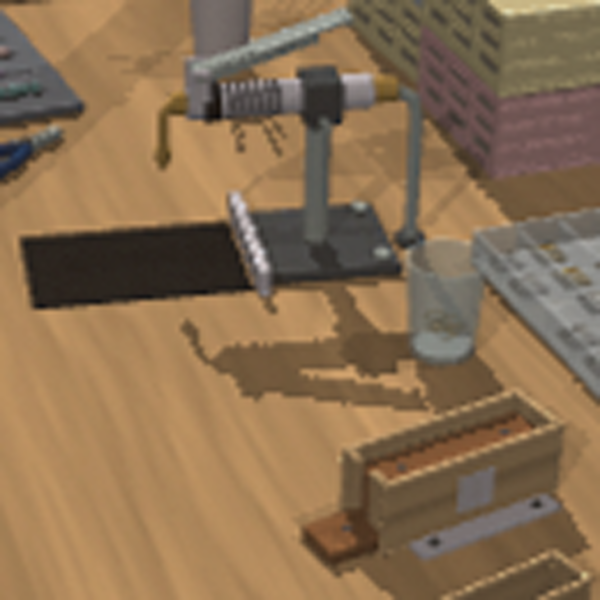

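The crops show the mat corners in c1 at about (27,535), (197,560) and (245,315), and the backstop from (60,270) to (260,300). The chute rim corners are at (645,165), (712,152), (757,352) and (683,375), and the blank's free end is at (697..760, 420). The lever runs above the gun in the c2 crop.

```bash
python3 - <<'E'
from h import *
import pickle
np.set_printoptions(precision=4,suppress=True)
f=pickle.load(open("top0.pkl","rb"));g=pickle.load(open("side0.pkl","rb"))
T=lambda u,v,z:ray(f,140+u/4.4444-.4,120+v/4.446-.4,z)
S=lambda u,v,z:ray(g,225+u/4.615-.4,145+v/4.615-.4,z)
R=np.array([T(*p,.06) for p in((645,165),(712,152),(757,352),(683,375))]);print("rim",R,R.mean(0))
print("len",[np.linalg.norm(R[i]-R[i-1]) for i in range(4)])
R=np.array([S(*p,.06) for p in((528,393),(563,432),(378,486),(345,450))]);print("rim side",R,R.mean(0))
R=np.array([T(*p,.004) for p in((620,205),(640,203),(668,353),(650,357))]);print("flange",R)
print("blank end top",T(697,425,.0),T(763,414,0.),"side",S(303,527,.012),S(338,562,.012),S(340,575,0))
M=np.array([T(27,535,0),T(197,560,0),T(245,315,0)]);print("mat",M,np.linalg.norm(M[0]-M[1]),np.linalg.norm(M[2]-M[1]))
M=np.array([S(21,238,0),S(35,308,0)]);print("mat side",M)
print("backstop top L R",T(60,268,.025),T(262,294,.025),"side top",S(231,195,.025),S(268,270,.025))
print("nozzle",T(112,364,.09),S(162,166,.09))
print("lever rear",T(118,84,.215),S(350,14,.215))
# masks
for n,F in(("top",f),("side",g)):
  h=cv2.cvtColor(F["image"],cv2.COLOR_RGB2HSV);m=(h[...,2]<28).astype(np.uint8)
  k,l,st,c=cv2.connectedComponentsWithStats(m)
  for i in range(1,k):
    if 300<st[i,4]<4000:
      cn=max(cv2.findContours((l==i).astype(np.uint8),0,2)[0],key=cv2.contourArea);P=np.array([ray(F,*p[0],0.)[:2] for p in cn],np.float32);print(n,st[i],cv2.minAreaRect(P))
E
```

```text
rim [[ 0.6862 -0.1455  0.06  ]
 [ 0.6973 -0.1949  0.06  ]
 [ 0.5469 -0.228   0.06  ]
 [ 0.5288 -0.1745  0.06  ]] [ 0.6148 -0.1857  0.06  ]
len [np.float64(0.1599688681087704), np.float64(0.050557778584599054), np.float64(0.154022802696205), np.float64(0.0563948799706626)]
rim side [[ 0.6879 -0.153   0.06  ]
 [ 0.6897 -0.2074  0.06  ]
 [ 0.54   -0.2282  0.06  ]
 [ 0.534  -0.1807  0.06  ]] [ 0.6129 -0.1923  0.06  ]
flange [[ 0.6724 -0.1292  0.004 ]
 [ 0.6744 -0.1444  0.004 ]
 [ 0.5576 -0.1667  0.004 ]
 [ 0.5543 -0.1532  0.004 ]]
blank end top [ 0.5038 -0.1891  0.    ] [ 0.5131 -0.2386  0.    ] side [ 0.4984 -0.1957  0.012 ] [ 0.5077 -0.2407  0.012 ] [ 0.5097 -0.2403  0.    ]
mat [[0.4125 0.3019 0.    ]
 [0.3963 0.1771 0.    ]
 [0.5814 0.1513 0.    ]] 0.12579184713362987 0.18691134539359086
mat side [[0.4099 0.3031 0.    ]
 [0.3935 0.1785 0.    ]]
backstop top L R [0.6082 0.285  0.025 ] [0.5915 0.1354 0.025 ] side top [0.5994 0.2799 0.025 ] [0.5864 0.1385 0.025 ]
nozzle [0.5223 0.227  0.09  ] [0.5207 0.2289 0.09  ]
lever rear [0.682  0.2055 0.215 ] [0.6832 0.2146 0.215 ]
top [494 136  45  51 805] ((0.6922301650047302, -0.9221466183662415), (0.18165090680122375, 0.12544867396354675), 29.232505798339844)
top [ 147  188   47   57 1811] ((0.49614959955215454, 0.22780367732048035), (0.12219088524580002, 0.18146805465221405), 82.55552673339844)
top [222 352  38  26 319] ((0.038420289754867554, -0.0239817276597023), (0.1299414187669754, 0.04788074269890785), 65.23819732666016)
top [151 354  32  54 400] ((-0.012405097484588623, 0.1969621330499649), (0.16255627572536469, 0.07583931088447571), 20.11758041381836)
side [  60   49   43   52 1748] ((-0.29896286129951477, 2.8980956077575684), (0.36784929037094116, 1.9109617471694946), 0.7246726751327515)
side [146  84  18  41 357] ((0.2368832379579544, 1.7618777751922607), (0.9290692210197449, 0.12228760868310928), 86.21587371826172)
```

```bash
cat > go.py <<'E'
# go.py x y z yaw_toolx_deg N : constant row for N rows to reach the pose (tool down)
import sys; from h import *
from scipy.linalg import logm,expm
from scipy.spatial.transform import Rotation as Ro
x,y,z,a,N=map(float,sys.argv[1:6]);s=telemetry.state();a=np.radians(a)
T0=np.eye(4);T0[:3,:3]=s["tcp_rot"];T0[:3,3]=s["tcp_pos"]
T=np.eye(4);T[:3,:3]=np.array([[np.cos(a),np.sin(a),0],[np.sin(a),-np.cos(a),0],[0,0,-1]]);T[:3,3]=x,y,z
D=np.real(expm(logm(np.linalg.inv(T0)@T)/N))
print("t",s["t"],"row",np.round(D[:3,3]*100,2),np.round(Ro.from_matrix(D[:3,:3]).as_rotvec(degrees=True),2))
E
python3 go.py .517 -.2095 .15 190.7 25
```

```text
t 0.1 row [-1.55 -3.16  0.32] [-0.   -0.   -1.12]
```

>>> step_arm(deltas=[[-2.3,-2.65,0,0,0,0,1],[-2.3,-2.65,0,0,0,0,1],[-2.3,-2.65,0,0,0,0,1],[-2.3,-2.65,0,0,0,0,1],[-2.3,-2.65,0,0,0,0,1],[-2.3,-2.65,0,0,0,0,1],[-2.3,-2.65,0,0,0,0,1],[-2.3,-2.65,0,0,0,0,1],[-2.3,-2.65,0,0,0,0,1],[-2.3,-2.65,0,0,0,0,1]])

```text
t: 0.93
tcp_pos: [0.3271, 0.2732, 0.2312]
tcp_rot: [[-0.955, 0.298, -0.0], [0.298, 0.955, -0.0], [0.0, -0.0, -1.0]]
force: [0.4, -0.0, -0.3]
width: 0.999
finger_force: 0.0
```

>>> step_arm(deltas=[[-2.3,-2.65,0,0,0,0,1],[-2.3,-2.65,0,0,0,0,1],[-2.3,-2.65,0,0,0,0,1],[-2.3,-2.65,0,0,0,0,1],[-2.3,-2.65,0,0,0,0,1],[-2.3,-2.65,0,0,0,0,1],[-2.3,-2.65,0,0,0,0,1],[-2.3,-2.65,0,0,0,0,1],[-2.3,-2.65,0,0,0,0,1],[-2.3,-2.65,0,0,0,0,1]])

```text
t: 1.77
tcp_pos: [0.4676, -0.0482, 0.2312]
tcp_rot: [[-0.955, 0.298, -0.0], [0.298, 0.955, 0.0], [0.0, -0.0, -1.0]]
force: [0.4, 1.4, 0.4]
width: 1.003
finger_force: 0.0
```

```bash
python3 go.py .517 -.2095 .12 190.7 10
```

```text
t 1.7667 row [-0.63 -1.58  1.11] [-0.  -0.  -2.8]
```

>>> step_arm(deltas=[[-0.63,-1.58,1.1,0,0,-2.8,0.9],[-0.63,-1.58,1.1,0,0,-2.8,0.9],[-0.63,-1.58,1.1,0,0,-2.8,0.9],[-0.63,-1.58,1.1,0,0,-2.8,0.9],[-0.63,-1.58,1.1,0,0,-2.8,0.9],[-0.63,-1.58,1.1,0,0,-2.8,0.9],[-0.63,-1.58,1.1,0,0,-2.8,0.9],[-0.63,-1.58,1.1,0,0,-2.8,0.9],[-0.63,-1.58,1.1,0,0,-2.8,0.9],[-0.63,-1.58,1.1,0,0,-2.8,0.9]])

```text
t: 2.6
tcp_pos: [0.5165, -0.2084, 0.1204]
tcp_rot: [[-0.982, -0.187, -0.001], [-0.187, 0.982, 0.0], [0.001, 0.0, -1.0]]
force: [-0.1, 0.2, 0.2]
width: 0.902
finger_force: 0.0
```

```bash
python3 go.py .517 -.2095 .03 190.7 10;python3 go.py .517 -.2095 .005 190.7 10; python3 - <<'E'
from h import *
f=grab_frame("top");g=grab_frame("side")
a=cv2.resize(f["image"][140:240,240:340],(400,400),interpolation=cv2.INTER_CUBIC);b=cv2.resize(g["image"][200:300,260:360],(400,400),interpolation=cv2.INTER_CUBIC)
cv2.imwrite("pics/g1.png",np.hstack([a,b])[:,:,::-1])
for z in (.12,.0):print(proj(f,(.517,-.2095,z)),proj(g,(.517,-.2095,z)))
E
```

```text
t 2.6 row [-0.   -0.01  0.9 ] [ 0.   -0.    0.01]
t 2.6 row [-0.   -0.01  1.15] [ 0.   -0.    0.01]
[305.9, 203.8] [298.1, 232.0]
[302.6, 211.4] [297.0, 263.2]
```

View pics/g1.png

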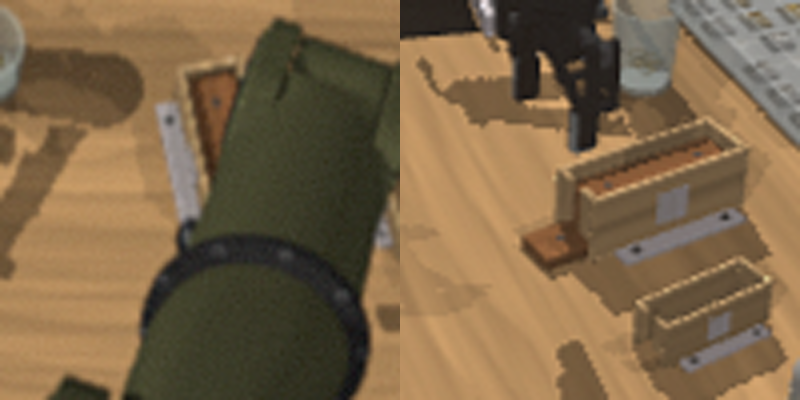

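The side crop shows the fingers straddling the blank's free end, which is near (536,252) in the crop. The target is about 15 mm in from that end, so I'll go down.

>>> step_arm(deltas=[[0,0,1.3,0,0,0,0.9],[0,0,1.3,0,0,0,0.9],[0,0,1.3,0,0,0,0.9],[0,0,1.3,0,0,0,0.9],[0,0,1.3,0,0,0,0.9],[0,0,1.3,0,0,0,0.9],[0,0,1.3,0,0,0,0.9],[0,0,1.3,0,0,0,0.9],[0,0,0.6,0,0,0,0.8],[0,0,0.6,0,0,0,0.7]])

```text
t: 3.53
tcp_pos: [0.5164, -0.2069, 0.005]
tcp_rot: [[-0.983, -0.185, -0.001], [-0.185, 0.983, 0.0], [0.001, 0.001, -1.0]]
force: [-0.9, 1.1, -0.6]
width: 0.703
finger_force: 0.0
```

>>> step_arm(deltas=[[0,0,0,0,0,0,0.6],[0,0,0,0,0,0,0.5],[0,0,0,0,0,0,0.3],[0,0,0,0,0,0,0],[0,0,0,0,0,0,0],[0,0,0,0,0,0,0],[0,0,0,0,0,0,0],[0,0,0,0,0,0,0],[0,0,0,0,0,0,0],[0,0,0,0,0,0,0]])

```text
t: 4.37
tcp_pos: [0.5169, -0.2076, 0.0062]
tcp_rot: [[-0.983, -0.185, 0.001], [-0.185, 0.983, -0.0], [-0.001, -0.0, -1.0]]
force: [-2.6, 2.1, 6.9]
width: 0.44
finger_force: 60.6
```

>>> step_arm(deltas=[[0.2,0,-0.05,0,0,0,0],[0.5,0,0,0,0,0,0],[0.6,0,0,0,0,0,0],[0.6,0,0,0,0,0,0],[0.6,0,0,0,0,0,0],[0.6,0,0,0,0,0,0],[0.6,0,0,0,0,0,0],[0.6,0,0,0,0,0,0],[0.6,0,0,0,0,0,0],[0.6,0,0,0,0,0,0]])

```text
t: 5.2
tcp_pos: [0.4629, -0.218, 0.0062]
tcp_rot: [[-0.983, -0.185, 0.002], [-0.185, 0.983, -0.001], [-0.002, -0.001, -1.0]]
force: [4.2, 1.5, 5.7]
width: 0.439
finger_force: 60.8
```

>>> step_arm(deltas=[[0.6,0,0,0,0,0,0],[0.6,0,0,0,0,0,0],[0.6,0,0,0,0,0,0],[0.6,0,0,0,0,0,0],[0.6,0,0,0,0,0,0],[0.6,0,0,0,0,0,0],[0.6,0,0,0,0,0,0],[0.6,0,0,0,0,0,0],[0.6,0,0,0,0,0,0],[0.6,0,0,0,0,0,0]])

```text
t: 6.03
tcp_pos: [0.4035, -0.2291, 0.0062]
tcp_rot: [[-0.983, -0.185, 0.001], [-0.185, 0.983, -0.001], [-0.001, -0.001, -1.0]]
force: [2.8, 0.9, 6.8]
width: 0.44
finger_force: 60.9
```

```bash
python3 - <<'E'
from h import *
g=grab_frame("side");f=grab_frame("top")
a=cv2.resize(f["image"][140:260,240:340],(400,480),interpolation=cv2.INTER_CUBIC);b=cv2.resize(g["image"][190:310,255:355],(400,480),interpolation=cv2.INTER_CUBIC)
cv2.imwrite("pics/g2.png",np.hstack([a,b])[:,:,::-1])
E
```

```text
(no output)
```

View pics/g2.png

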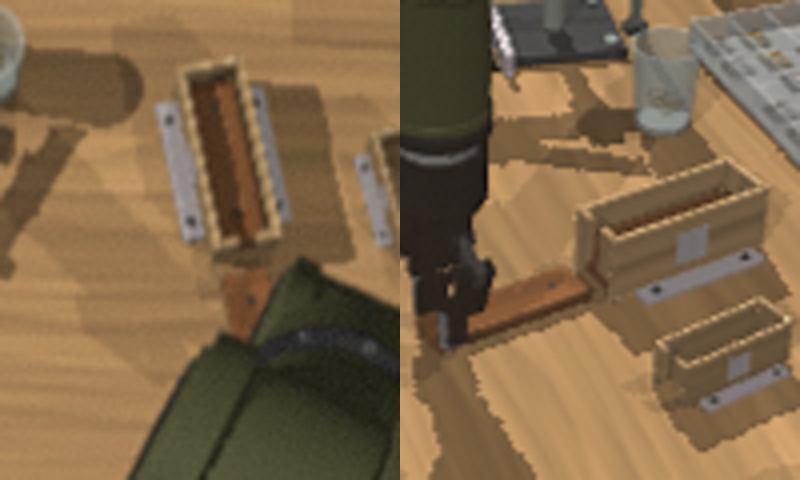

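The side crop shows the bottom blank fully out: its tail at about (585,285) is clear of the gate. The stack is still level in the chute. Next I'll lift it slightly and carry it over.

```bash
python3 go.py .45 -.02 .025 190.7 10
```

```text
t 6.1333 row [-0.86  1.97 -0.19] [-0.   -0.   -0.01]
```

>>> step_arm(deltas=[[0,0.5,-0.6,0,0,0,0],[0,2,-0.6,0,0,0,0],[0,2,-0.6,0,0,0,0],[0,2.3,0,0,0,0,0],[-1.4,2.3,0,0,0,0,0],[-1.4,2.3,0,0,0,0,0],[-1.4,2.3,0,0,0,0,0],[-1.4,2.3,0,0,0,0,0],[-1.4,2.3,0,0,0,0,0],[-1.4,1.6,0,0,0,0,0]])

```text
t: 6.97
tcp_pos: [0.447, -0.0156, 0.0235]
tcp_rot: [[-0.983, -0.186, -0.004], [-0.186, 0.983, 0.0], [0.004, 0.001, -1.0]]
force: [0.1, 0.3, -0.4]
width: 0.441
finger_force: 60.1
```

```bash
python3 go.py .426 .237 .024 172.6 10
```

```text
t 6.9667 row [ 0.1   2.54 -0.  ] [ 0.   -0.02  1.81]
```

>>> step_arm(deltas=[[0.1,2.54,0,0,0,1.8,0],[0.1,2.54,0,0,0,1.8,0],[0.1,2.54,0,0,0,1.8,0],[0.1,2.54,0,0,0,1.8,0],[0.1,2.54,0,0,0,1.8,0],[0.1,2.54,0,0,0,1.8,0],[0.1,2.54,0,0,0,1.8,0],[0.1,2.54,0,0,0,1.8,0],[0.1,2.54,0,0,0,1.8,0],[0.1,2.54,0,0,0,1.8,0]])

```text
t: 7.8
tcp_pos: [0.4258, 0.2346, 0.0234]
tcp_rot: [[-0.992, 0.13, -0.004], [0.13, 0.992, -0.002], [0.003, -0.002, -1.0]]
force: [-0.4, 0.2, -0.6]
width: 0.439
finger_force: 60.2
```

```bash
python3 go.py .426 .237 .008 172.6 10; python3 - <<'E'
from h import *
g=grab_frame("side");f=grab_frame("top")
a=cv2.resize(f["image"][140:260,120:220],(400,480),interpolation=cv2.INTER_CUBIC);b=cv2.resize(g["image"][130:250,220:320],(400,480),interpolation=cv2.INTER_CUBIC)
cv2.imwrite("pics/g3.png",np.hstack([a,b])[:,:,::-1])
E
```

```text
t 7.8 row [0.   0.02 0.15] [-0.01 -0.02 -0.01]
```

View pics/g3.png

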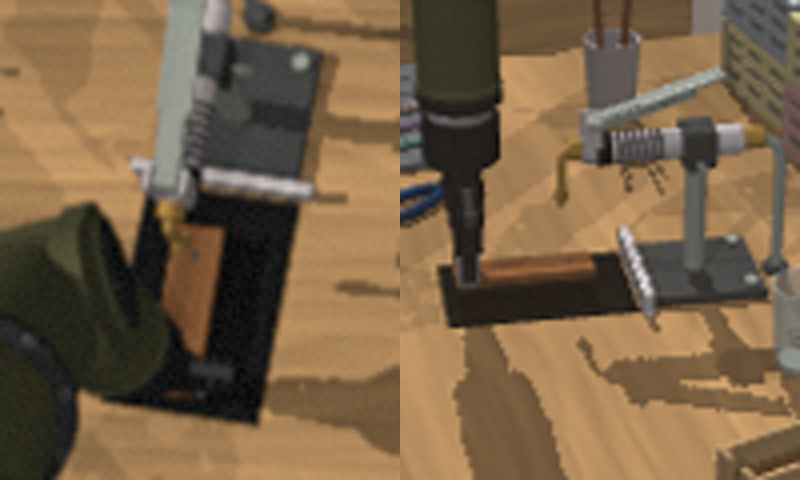

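The top crop shows the blank held over the mat, with its right edge from (208,355) to (223,225). The backstop runs from (132,165) to (313,190), so the blank looks left of centre. I'll measure it.

```bash
python3 - <<'E'
from h import *
np.set_printoptions(precision=4,suppress=True)
for n in("top","side"):
  f=grab_frame(n);I=f["image"];h=cv2.cvtColor(I,cv2.COLOR_RGB2HSV).astype(int);z=.030
  o=(140,120,220,250) if n=="top" else (220,170,320,220)
  m=np.zeros(I.shape[:2],np.uint8);s=np.s_[o[1]:o[3],o[0]:o[2]]
  r=I.astype(int);m[s]=((r[...,0]>60)&(r[...,0]>1.75*r[...,2])&(h[...,0]<13)&(h[...,1]>125))[s]
  k,l,st,c=cv2.connectedComponentsWithStats(m);i=1+np.argmax(st[1:,4]);print(n,st[i])
  ys=np.arange(st[i,1],st[i,1]+st[i,3]) 
  cn=max(cv2.findContours((l==i).astype(np.uint8),0,2)[0],key=cv2.contourArea);P=np.array([ray(f,*p[0],z)[:2] for p in cn],np.float32)
  print(cv2.minAreaRect(P),cv2.boxPoints(cv2.minAreaRect(P)))
  if n=="top":
    E=np.array([ray(f,np.where(l[y]==i)[0].max()+.5,y,z)[:2] for y in ys[4:-4]]);v=np.polyfit(E[:,0],E[:,1],1);print("right edge yaw",np.degrees(np.arctan(v[0])),"y at x=.5",np.polyval(v,.5),E[[0,-1]])
  else: print([ (y,np.where(l[y]==i)[0].min(),np.where(l[y]==i)[0].max()) for y in ys])
E
```

```text
top [161 210   7   6  14]
((0.4983782470226288, 0.2399214804172516), (0.021125396713614464, 0.0112623805180192), 72.4647216796875) [[0.4898 0.2315]
 [0.5006 0.2282]
 [0.5069 0.2483]
 [0.4962 0.2517]]Traceback (most recent call last):
  File "<stdin>", line 13, in <module>
IndexError: too many indices for array: array is 1-dimensional, but 2 were indexed
```

```bash
python3 - <<'E'
from h import *
np.set_printoptions(precision=4,suppress=True)
f=grab_frame("top");I=f["image"]
print(I[205,150:200:2].tolist())
r=I.astype(int);z=.030
E=[]
for y in range(198,228):
  row=r[y,160:185]; w=np.where((row[:,0]>70)&(row[:,0]-row[:,2]>30))[0]
  if len(w): x0,x1=160+w.min(),160+w.max(); E.append([y,x0,x1,*ray(f,x0-.5,y,z)[:2],*ray(f,x1+.5,y,z)[:2]])
E=np.array(E);print(E[::3])
v=np.polyfit(E[3:-3,5],E[3:-3,6],1);print("yaw",np.degrees(np.arctan(v[0])),"y(.5)",np.polyval(v,.5))
# mat right edge, backstop row intensities
E=[]
for y in range(195,240):
  row=r[y,175:215].sum(1);w=np.where(row<90)[0]
  if len(w):E.append(ray(f,175+w.max()+.5,y,0)[:2])
E=np.array(E);v=np.polyfit(E[:,0],E[:,1],1);print("mat yaw",np.degrees(np.arctan(v[0])),"y(.5)",np.polyval(v,.5),np.abs(E[:,1]-np.polyval(v,E[:,0])).max())
E
```

```text
[[20, 21, 24], [20, 21, 22], [17, 17, 17], [23, 24, 22], [21, 23, 25], [22, 23, 19], [18, 21, 22], [119, 79, 48], [113, 73, 43], [111, 73, 44], [110, 77, 50], [130, 87, 54], [143, 93, 57], [76, 50, 29], [15, 13, 20], [13, 14, 14], [20, 13, 20], [15, 15, 14], [17, 18, 17], [21, 22, 20], [25, 26, 28], [101, 79, 54], [177, 138, 93], [171, 135, 89], [172, 133, 88]]
[[198.     161.     177.       0.5466   0.2557   0.5477   0.2008]
 [201.     163.     176.       0.5367   0.2486   0.5376   0.2035]
 [204.     164.     176.       0.5268   0.2447   0.5277   0.2029]
 [207.     163.     175.       0.5169   0.2473   0.5177   0.2055]
 [210.     163.     175.       0.507    0.2467   0.5078   0.205 ]
 [213.     162.     174.       0.497    0.2493   0.4978   0.2076]
 [216.     162.     174.       0.4872   0.2486   0.488    0.207 ]
 [219.     164.     173.       0.4775   0.2416   0.4781   0.2096]
 [222.     167.     173.       0.4679   0.2314   0.4683   0.2091]
 [225.     168.     172.       0.4582   0.2276   0.4585   0.2117]]
yaw -5.855263284486484 y(.5) 0.20656296747705943
mat yaw -7.280995382946517 y(.5) 0.16546661607638907 0.002780067843161066
```

The blank's centre line is within 2 mm of the mat's centre line and its yaw is within 1.5°. I'll lower it and slide it forward.

>>> step_arm(deltas=[[0,0,0.4,0,0,0.5,0],[0,0,0.4,0,0,0.5,0],[0,0,0.4,0,0,0,0],[0,0,0.3,0,0,0,0],[0,0,0.1,0,0,0,0],[-0.6,0,0,0,0,0,0],[-0.6,0,0,0,0,0,0],[-0.6,0,0,0,0,0,0],[-0.6,0,0,0,0,0,0],[-0.6,0,0,0,0,0,0]])

```text
t: 8.83
tcp_pos: [0.4589, 0.23, 0.0079]
tcp_rot: [[-0.989, 0.146, 0.001], [0.146, 0.989, 0.0], [-0.001, 0.0, -1.0]]
force: [-0.3, -0.7, -0.5]
width: 0.44
finger_force: 60.2
```

>>> step_arm(deltas=[[-0.2,0,0,0,0,0,0],[-0.2,0,0,0,0,0,0],[-0.2,0,0,0,0,0,0],[-0.1,0,0,0,0,0,0],[-0.1,0,0,0,0,0,0],[0,0,0,0,0,0,0],[0,0,0,0,0,0,0],[0,0,0,0,0,0,0],[0,0,0,0,0,0,0],[0,0,0,0,0,0,0]])

```text
t: 9.67
tcp_pos: [0.4642, 0.2291, 0.0075]
tcp_rot: [[-0.99, 0.144, -0.003], [0.144, 0.99, -0.0], [0.003, -0.001, -1.0]]
force: [-4.3, 1.0, -0.3]
width: 0.442
finger_force: 60.2
```

>>> step_arm(deltas=[[-0.1,0,0,0,0,0,0],[-0.1,0,0,0,0,0,0],[-0.1,0,0,0,0,0,0],[0,0,0,0,0,0,0],[0,0,0,0,0,0,0],[0,0,0,0,0,0,0],[0,0,0,0,0,0,0],[0,0,0,0,0,0,0],[0,0,0,0,0,0,0],[0,0,0,0,0,0,0]])

```text
t: 10.5
tcp_pos: [0.4642, 0.229, 0.0069]
tcp_rot: [[-0.99, 0.143, -0.008], [0.143, 0.99, -0.001], [0.008, -0.002, -1.0]]
force: [-11.0, 2.6, -0.4]
width: 0.438
finger_force: 60.2
```

>>> step_arm(deltas=[[0.2,0,0,0,0,0,0],[0,0,0,0,0,0,0.6],[0,0,0,0,0,0,0.8],[0,0,0,0,0,0,0.8],[0,0,0,0,0,0,0.8],[0,0,0,0,0,0,0.8],[0.5,0,0,0,0,0,0.8],[1.5,0,0,0,0,0,0.8],[2.5,0,0,0,0,0,0.8],[2.5,0,0,0,0,0,0.8]])

```text
t: 11.33
tcp_pos: [0.3971, 0.2388, 0.0078]
tcp_rot: [[-0.989, 0.146, 0.001], [0.146, 0.989, 0.0], [-0.001, 0.0, -1.0]]
force: [-0.9, 0.8, -0.5]
width: 0.8
finger_force: 0.0
```

```bash
python3 - <<'E'
from h import *
np.set_printoptions(precision=4,suppress=True)
f=grab_frame("top");I=f["image"];g=grab_frame("side")
r=I.astype(int);z=.012
E=[]
for y in range(185,228):
  row=r[y,160:190]; w=np.where((row[:,0]>60)&(row[:,0]-row[:,2]>30))[0]
  if len(w)>3: x0,x1=160+w.min(),160+w.max(); E.append([y,x0,x1,*ray(f,x0-.5,y,z)[:2],*ray(f,x1+.5,y,z)[:2]])
E=np.array(E);print(E[::3])
a=cv2.resize(f["image"][140:260,120:220],(400,480),interpolation=cv2.INTER_CUBIC);b=cv2.resize(g["image"][130:250,220:320],(400,480),interpolation=cv2.INTER_CUBIC)
cv2.imwrite("pics/g4.png",np.hstack([a,b])[:,:,::-1])
E
```

```text
[[187.     170.     180.       0.5885   0.2329   0.5893   0.1968]
 [190.     160.     188.       0.5776   0.2651   0.5796   0.1699]
 [193.     160.     180.       0.5674   0.2644   0.5688   0.1956]
 [196.     160.     180.       0.5573   0.2638   0.5587   0.1951]
 [199.     162.     179.       0.5473   0.2566   0.5485   0.1978]
 [202.     163.     179.       0.5373   0.2527   0.5384   0.1972]
 [205.     166.     178.       0.5274   0.2423   0.5282   0.1999]
 [208.     166.     178.       0.5174   0.2417   0.5182   0.1993]
 [211.     165.     177.       0.5073   0.2443   0.5081   0.202 ]
 [214.     164.     176.       0.4972   0.2469   0.498    0.2047]
 [217.     164.     176.       0.4873   0.2463   0.4881   0.2041]
 [220.     163.     189.       0.4773   0.2489   0.4789   0.1614]
 [223.     163.     189.       0.4674   0.2482   0.469    0.1609]
 [226.     162.     189.       0.4574   0.2508   0.4591   0.1603]]
```

View pics/g4.png

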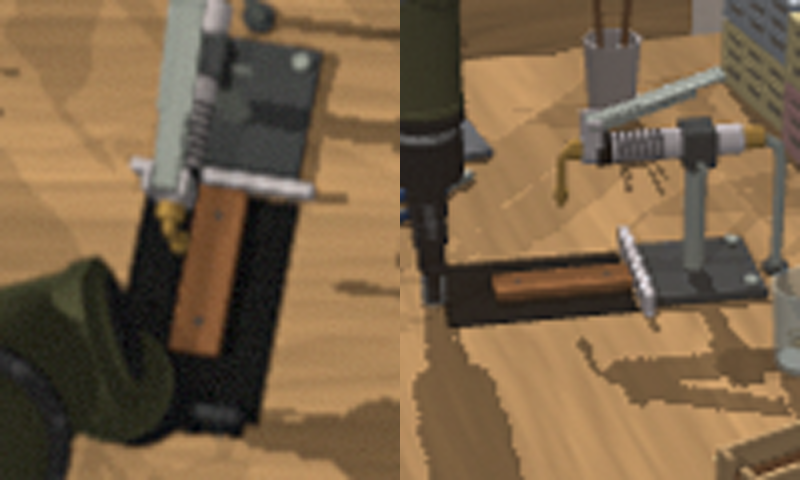

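The picture shows the blank flat against the backstop, with its end at (222,190) and the backstop's middle at (222,178) in the crop, square to the mat. Next I'll raise the arm, shut the fingers and move over the lever pad.

>>> step_arm(deltas=[[0.5,0,-1,0,0,0,0.8],[0,0,-2.5,0,0,0,0.8],[0,0,-2.9,0,0,0,0.5],[0,0,-2.9,0,0,0,0],[0,0,-2.9,0,0,0,0],[0,0,-2.9,0,0,0,0],[0,0,-2.9,0,0,0,0],[0,0,-2.9,0,0,0,0],[0,0,-2.9,0,0,0,0],[0,0,-1,0,0,0,0]])

```text
t: 12.27
tcp_pos: [0.3945, 0.2398, 0.2607]
tcp_rot: [[-0.989, 0.147, 0.006], [0.147, 0.989, 0.004], [-0.005, 0.005, -1.0]]
force: [1.7, 0.3, -0.4]
width: 0.0
finger_force: 0.0
```

```bash
python3 go.py .637 .211 .25 172.6 10;python3 - <<'E'
from h import *
import pickle
f=pickle.load(open("top0.pkl","rb"))
for u,v,z in((100,90,.22),(138,90,.22),(89,190,.205),(129,190,.205)):print(ray(f,140+u/4.4444-.4,120+v/4.446-.4,z))
E
```

```text
t 12.2667 row [-2.44  0.05  0.11] [ 0.03  0.03 -0.1 ]
[0.67580261 0.21567688 0.22      ]
[0.67639946 0.19119445 0.22      ]
[0.61276481 0.2221566  0.205     ]
[0.61335158 0.19633937 0.205     ]
```

>>> step_arm(deltas=[[-2.44,0,0.1,0,0,0,0],[-2.44,0,0.1,0,0,0,0],[-2.44,0,0.1,0,0,0,0],[-2.44,0,0.1,0,0,0,0],[-2.44,0,0.1,0,0,0,0],[-2.44,0,0.1,0,0,0,0],[-2.44,0,0.1,0,0,0,0],[-2.44,0,0.1,0,0,0,0],[-2.44,0,0.1,0,0,0,0],[-2.44,0.1,0.1,0,0,0,0]])

```text
t: 13.1
tcp_pos: [0.6355, 0.2041, 0.2468]
tcp_rot: [[-0.989, 0.146, 0.001], [0.146, 0.989, -0.0], [-0.001, -0.0, -1.0]]
force: [0.4, 1.0, 0.7]
width: 0.001
finger_force: 0.0
```

```bash
python3 go.py .637 .208 .22 172.6 10; python3 - <<'E'
from h import *
g=grab_frame("side")
print(proj(g,(.637,.208,.209)))
b=cv2.resize(g["image"][110:230,235:335],(500,600),interpolation=cv2.INTER_CUBIC)
cv2.imwrite("pics/g5.png",b[:,:,::-1])
E
```

```text
t 13.1 row [-0.01  0.04  0.27] [-0.    0.01 -0.1 ]
[289.8, 151.1]
```

View pics/g5.png

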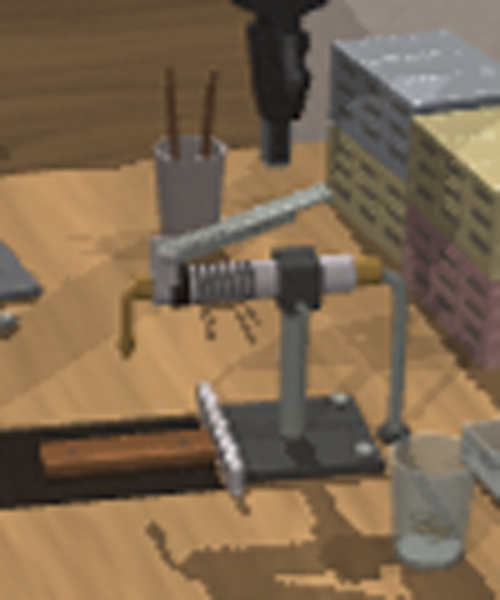

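>>> step_arm(deltas=[[0,0.2,0.6,0,0,0,0],[0,0.15,0.9,0,0,0,0],[0,0,0.8,0,0,0,0],[0,0,0.4,0,0,0,0],[0,0,0.2,0,0,0,0],[0,0,0.2,0,0,0,0],[0,0,0.2,0,0,0,0],[0,0,0.2,0,0,0,0],[0,0,0.2,0,0,0,0],[0,0,0,0,0,0,0]])

```text
t: 13.98
tcp_pos: [0.6348, 0.2088, 0.2088]
tcp_rot: [[-0.989, 0.145, 0.001], [0.145, 0.989, 0.0], [-0.001, 0.0, -1.0]]
force: [0.2, 0.2, 1.9]
width: 0.002
finger_force: 0.6
```

>>> step_arm(deltas=[[0,0,0.1,0,0,0,0],[0,0,0.1,0,0,0,0],[0,0,0.1,0,0,0,0],[0,0,0.1,0,0,0,0],[0,0,0.1,0,0,0,0],[0,0,0.1,0,0,0,0],[0,0,0,0,0,0,0],[0,0,0,0,0,0,0],[0,0,0,0,0,0,0],[0,0,0,0,0,0,0]])

```text
t: 14.82
tcp_pos: [0.6347, 0.2087, 0.2029]
tcp_rot: [[-0.989, 0.145, 0.0], [0.145, 0.989, 0.0], [-0.0, 0.0, -1.0]]
force: [0.9, 0.3, 2.1]
width: -0.003
finger_force: 1.1
```

>>> step_arm(deltas=[[0,0,0.1,0,0,0,0],[0,0,0.1,0,0,0,0],[0,0,0.1,0,0,0,0],[0,0,0,0,0,0,0],[0,0,0,0,0,0,0],[0,0,0,0,0,0,0],[0,0,0,0,0,0,0],[0,0,0,0,0,0,0],[0,0,0,0,0,0,0],[0,0,0,0,0,0,0]])

```text
t: 15.65
tcp_pos: [0.6346, 0.2088, 0.1998]
tcp_rot: [[-0.989, 0.145, -0.0], [0.145, 0.989, -0.0], [0.0, -0.0, -1.0]]
force: [1.1, -0.5, 2.5]
width: -0.001
finger_force: 1.4
```

>>> step_arm(deltas=[[0,0,0.1,0,0,0,0],[0,0,0,0,0,0,0],[0,0,0,0,0,0,0],[0,0,0,0,0,0,0],[0,0,0,0,0,0,0],[0,0,0,0,0,0,0],[0,0,0,0,0,0,0],[0,0,0,0,0,0,0],[0,0,0,0,0,0,0],[0,0,0,0,0,0,0]])

```text
t: 16.48
tcp_pos: [0.6347, 0.2088, 0.1988]
tcp_rot: [[-0.989, 0.145, 0.0], [0.145, 0.989, -0.0], [-0.0, 0.0, -1.0]]
force: [0.7, -0.9, 3.7]
width: 0.0
finger_force: 1.7
```

>>> step_arm(deltas=[[0,0,0.1,0,0,0,0],[0,0,0,0,0,0,0],[0,0,0,0,0,0,0],[0,0,0,0,0,0,0],[0,0,0,0,0,0,0],[0,0,0,0,0,0,0],[0,0,0,0,0,0,0],[0,0,0,0,0,0,0],[0,0,0,0,0,0,0],[0,0,0,0,0,0,0]])

```text
t: 17.32
tcp_pos: [0.6348, 0.2088, 0.1984]
tcp_rot: [[-0.989, 0.145, 0.001], [0.145, 0.989, 0.0], [-0.001, 0.0, -1.0]]
force: [0.8, -0.2, 6.6]
width: -0.001
finger_force: 3.3
```

>>> step_arm(deltas=[[0,0,0.1,0,0,0,0],[0,0,0,0,0,0,0],[0,0,0,0,0,0,0],[0,0,0,0,0,0,0],[0,0,0,0,0,0,0],[0,0,0,0,0,0,0],[0,0,0,0,0,0,0],[0,0,0,0,0,0,0],[0,0,0,0,0,0,0],[0,0,0,0,0,0,0]])

```text
t: 18.15
tcp_pos: [0.635, 0.2088, 0.1977]
tcp_rot: [[-0.989, 0.145, 0.001], [0.145, 0.989, 0.001], [-0.001, 0.001, -1.0]]
force: [1.2, 0.6, 9.1]
width: -0.001
finger_force: 4.2
```

>>> step_arm(deltas=[[0,0,-0.07,0,0,0,0],[0,0,0,0,0,0,0],[0,0,0,0,0,0,0],[0,0,0,0,0,0,0],[0,0,0,0,0,0,0],[0,0,0,0,0,0,0],[0,0,0,0,0,0,0],[0,0,0,0,0,0,0],[0,0,0,0,0,0,0],[0,0,0,0,0,0,0]])

```text
t: 18.98
tcp_pos: [0.6349, 0.2089, 0.1983]
tcp_rot: [[-0.989, 0.145, 0.001], [0.145, 0.989, 0.0], [-0.001, 0.001, -1.0]]
force: [0.5, -0.5, 7.6]
width: -0.002
finger_force: 3.8
```

>>> step_arm(deltas=[[0,0,0.2,0,0,0,0],[0,0,0.2,0,0,0,0],[0,0,0.2,0,0,0,0],[0,0,0.2,0,0,0,0],[0,0,0.2,0,0,0,0],[0,0,0.2,0,0,0,0],[0,0,0.1,0,0,0,0],[0,0,0.1,0,0,0,0],[0,0,0,0,0,0,0],[0,0,0,0,0,0,0]])

```text
t: 19.82
tcp_pos: [0.6367, 0.2086, 0.1857]
tcp_rot: [[-0.989, 0.146, 0.005], [0.146, 0.989, 0.001], [-0.005, 0.002, -1.0]]
force: [4.2, -1.6, 11.8]
width: 0.0
finger_force: 6.1
```

Nearly at the stop. I'll press a little more and hold.

>>> step_arm(deltas=[[0,0,0.1,0,0,0,0],[0,0,0.1,0,0,0,0],[0,0,0.1,0,0,0,0],[0,0,0,0,0,0,0],[0,0,0,0,0,0,0],[0,0,0,0,0,0,0],[0,0,0,0,0,0,0],[0,0,0,0,0,0,0],[0,0,0,0,0,0,0],[0,0,0,0,0,0,0]])

```text
t: 20.65
tcp_pos: [0.6369, 0.2088, 0.1846]
tcp_rot: [[-0.989, 0.145, 0.007], [0.145, 0.989, 0.002], [-0.007, 0.003, -1.0]]
force: [-0.4, -1.0, 23.0]
width: -0.003
finger_force: 11.4
```

>>> step_arm(deltas=[[0,0,0,0,0,0,0],[0,0,0,0,0,0,0],[0,0,0,0,0,0,0],[0,0,0,0,0,0,0],[0,0,0,0,0,0,0],[0,0,0,0,0,0,0],[0,0,0,0,0,0,0],[0,0,0,0,0,0,0],[0,0,0,0,0,0,0],[0,0,0,0,0,0,0]])

```text
t: 21.48
tcp_pos: [0.6369, 0.2088, 0.1846]
tcp_rot: [[-0.989, 0.145, 0.007], [0.145, 0.989, 0.002], [-0.007, 0.003, -1.0]]
force: [-0.8, -0.8, 22.0]
width: 0.002
finger_force: 11.4
```

The lever is on its hard stop and has been held for well over a second. Now I'll let it come up.

>>> step_arm(deltas=[[0,0,-0.4,0,0,0,0],[0,0,-0.6,0,0,0,0],[0,0,-0.6,0,0,0,0],[0,0,-0.6,0,0,0,0],[0,0,-0.8,0,0,0,0],[0,0,-1,0,0,0,0],[0,0,-1.5,0,0,0,0],[0,0,-1.5,0,0,0,0],[0,0,-1,0,0,0,0],[0,0,0,0,0,0,0]])

```text
t: 22.32
tcp_pos: [0.6355, 0.2088, 0.2628]
tcp_rot: [[-0.989, 0.145, 0.003], [0.145, 0.989, 0.001], [-0.003, 0.001, -1.0]]
force: [0.1, -0.2, 0.5]
width: 0.001
finger_force: 0.0
```

```bash
python3 - <<'E'
from h import *
g=grab_frame("side")
cv2.imwrite("pics/g6.png",cv2.resize(g["image"][120:280,220:360],(525,600),interpolation=cv2.INTER_CUBIC)[:,:,::-1])
E
```

```text
(no output)
```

View pics/g6.png

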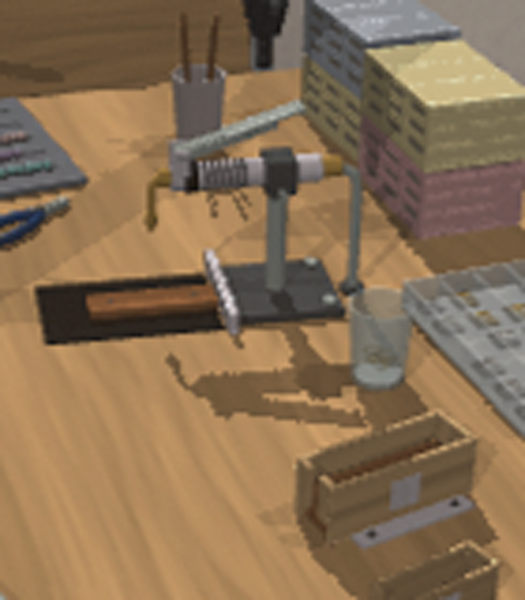

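The picture shows the lever up with its rear end at (303,105). The blank is against the backstop at (155,300), and the stack is in the chute at (390,470). Handing in.

```bash
python3 -c "
from cell import ctrl;print(ctrl.hand_in())"
```

```text
the job is handed in; nothing more can be done
None
```

The job is handed in, and hand-in returned no verdict. The bottom blank lies flat and square against the backstop, it got its soft and full blows of over a second each, the lever is back up, and the other three blanks are still stacked in the chute.

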